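# Set the stirrer control dial to the target line and start it

### The job

Turn the three-arm dial on the control unit by gently pushing its arms with a fingertip, without gripping it, until the white index mark on the dial lines up with the long thick target line on the white scale around it. Then, and only once the mark is lined up, press the round start key beside the dial fully down with a fingertip and let it go. Leave the scale ring as it is set, and leave the two jars and the beaker standing where they are.

Things in the scene. Friction and masses are not known exactly. Their poses are not given: they have to be found in the camera images.
- control_unit: White bench-top control unit, a fixed box 180 mm (its x) by 290 mm (its y) by 100 mm high with a flat grey top. Its origin lies at table height directly under the dial's axis; the box reaches from -90 to +90 mm along its x and from -95 to +195 mm along its y. It stands at a different place and yaw each time.
- dial: Black dial with plain metal arms on the unit's top. It turns endlessly either way about its upright z axis against light steady friction (about 0.12 N m: 4 N on an arm) and stays where it is left. Origin on the axis, 104 mm above the table. Its skirt, a flat disc 116 mm in diameter, has its top 112 mm above the table. The index mark lies along the dial's own +x.
- dial_hub (a point): Centre of the top of the dial's metal hub (34 mm in diameter), on the axis, 132 mm above the table; turns with the dial. From the hub three straight metal arms stand up on the skirt: 12 mm thick, reaching 52 mm from the axis, tops 20 mm above the skirt. Seen from above they stand at +60, 180 and -60 degrees from the index mark, with open gaps between for a fingertip.
- index_mark (a point): Outer end of the index mark, a white radial line 3.6 mm wide and 34 mm long on the black skirt of the dial. The point lies 59 mm from the dial's axis, 110 mm above the table, and turns with the dial.
- target_line (a point): Inner end of the target line: the one long thick black line (5 mm by 19 mm) on the flat white scale ring round the dial (166 mm outer diameter, top 104 mm above the table); other lines are short, thin, every 10 degrees. 59 mm from the dial's axis, 110 mm above the table: it meets index_mark when lined up. The ring is locked stiff at an angle that differs each time.
- start_key_top (a point): Centre of the top face of the start key, a round white push key 40 mm in diameter in a black housing on the top of the unit, 140 mm from the dial's axis along the unit's +y. It is pressed straight down.
- start_key (a joint): Travel of the start key in m: 0 when up, 0.006 when fully down (about 5 N); a spring brings it back up.
- tall_jar: Loose glass jar with a black cap, about 52 mm in diameter and 95 mm high, origin at the centre of its underside. To be left alone.
- short_jar: Loose amber glass jar with a black cap, about 48 mm in diameter and 60 mm high, origin at the centre of its underside. To be left alone.
- beaker: Loose open glass beaker, 68 mm across the rim and 80 mm high, origin at the centre of its underside. To be left alone.

How it is judged:
On the way, in this order (a step that is already met when the one before it is completed fails the run):
1. the dial's index mark is lined up with the target line and the dial is at rest (horizontal distance between index_mark and target_line below 0.004 m and angular speed of dial below 0.05 rad/s), for 0.2 s.
2. the start key is pressed fully down with the mark still lined up (value of joint start_key above 0.0045 m and contact force between the fingers and anything else above 1 N and horizontal distance between index_mark and target_line below 0.004 m), for 0.05 s.
At the end, for the whole second after the job is handed in: The index mark's outer end is within 4 mm (just under half a scale division) of the target line, the dial is at rest, the start key has been pressed at least 4.5 mm after the mark was lined up and has come back up, and the jars and the beaker are within 20 mm of where they stood (all of step 1 and value of joint start_key below 0.0015 m and distance of each of tall_jar, short_jar, beaker from where it was at the start of the episode below 0.02 m); the robot touches nothing.
It fails at once if the start key is pressed while the mark is not lined up (value of joint start_key above 0.003 m and horizontal distance between index_mark and target_line above 0.004 m).
It fails at once if the dial is gripped or forced (more than 30 N from the fingers) (contact force between the fingers and dial above 30 N).
It fails at once if the scale ring is turned (its line moves more than 4 mm) (distance of target_line from where it was at the start of the episode above 0.004 m).
It fails at once if a jar or the beaker is lifted, carried, knocked over or shoved more than 20 mm (distance of any of tall_jar, short_jar, beaker from where it was at the start of the episode above 0.02 m or angle between any of tall_jar, short_jar, beaker's own z axis and vertical above 0.4 rad).
It also fails if it takes over 48 s, if anything falls off the work surface, if the arm or the gripper's body presses on something with over 40 N, if the wrist force passes 120 N, or if a joint passes its speed limit or range.

### The arm

A 7-joint arm with a two-finger parallel gripper is mounted at the origin on the work surface. World frame = base frame: x ahead of the robot, y to its left, z up, the work surface at z = 0. Lengths are in m, angles in rad, forces in N, time in s.
With the tool pointing down it reaches from about 0.35 to 0.9 m from the base axis. Payload 7.2 kg.
Tool frame: the origin (TCP) lies at the centre of the arm's flange, where the gripper is bolted on; the fingertips stand 182 mm ahead of it and the grasp point (between the pads) lies 163 mm ahead of it (env.finger_overhang is the distance from the TCP to the fingertips, in m); y points along the fingers, z is the direction in which the jaws open and shut, and the axes are right-handed (so a half turn about y gives the same grasp; the last joint's range is limited). The gripper opens to 88 mm and grips with 3 to 60 N. Pads are 20 mm wide; open, the fingers measure 115 mm over their backs; the gripper's body (75 mm by 178 mm) begins 61 mm behind the grasp point.
Start: joints at [1.28, 0.411, -0.013, 1.596, 0.006, 1.134, -0.082], TCP at [0.138, -0.61, 0.405] pointing down, gripper open.
Joint ranges: [-2.95, 2.95], [-0.29, 1.99], [-1.47, 1.44], [0.14, 2.54], [-1.03, 4.17], [0.13, 1.85], [-2.86, 2.86]. Speed limits (rad/s): [2.39, 2.39, 3.01, 3.01, 3.14, 3.14, 3.14].

### API

Orientations are given as a 3x3 rotation matrix whose columns are the frame's x, y, z axes.
In Python, from rig import env gives the robot as it stands.
- The arm moves only by the tool apply_moves, never from a script. Its argument "steps" is one flat list of numbers, 6 for each row, row after row: the shift along the world's x, y, z in m, then the turn, a rotation vector about the world's x, y, z in degrees. A call has exactly 8 rows; each row shifts and turns the commanded pose from where the row before left it; what a row does not reach is not made up. A row lasts 1/10 s, in which the tool goes at most 50 mm and 8.59 degrees, less where a joint would pass 70% of its speed; a pose out of reach is approached as far as the arm can. A call is refused whole if a number of a shift passes 0.05 or a number of a turn 8.59, either way. A call with a gripper value outside its range is refused whole. "grip" is the finger opening in m, from 0 to 0.0878, set as the call begins (left out, the last holds). The fingers move at their own pace and stop on an object; "force" is the grip in N (left out, the last holds). Time passes only in rows, so rows that do not move let the fingers close, or fill a call up. It gives the time, the measured TCP pose, the force and the opening at its end, in the units of the state.
- env.get_state(): the state, without advancing time (a new reading comes with each control period).
- env.get_image(name): name is "side" or "top"; returns (picture, depth): 420x560x3 uint8, red, green, blue; 420x560 float32, m along the optical axis (not along the pixel's ray), 0 where there is no reading.
- env.calibration(name): a dict with "intrinsics" (3x3 intrinsics, pixels), "R" (3x3) and "t" (3): a world point X has camera coordinates R X + t. Camera axes: x right, y down, z forward; pixel columns grow to the right and rows downward; lengths in m; the calibration is good to about 2 mm. A picture is of the moment at which its call begins. calibration takes no time and is no camera call.
- env.sign_off(): hands the job in, once; it reports no verdict.
The state is a dict: "clock": time; "qpos": joint angles; "qd": joint speeds; "joint_efforts": joint torques, N m; "position": TCP position; "tool_rot": TCP orientation; "contact_force": force on the tool from outside, world axes, zero at the start; "moment": the same for the moment, N m; "gripper_width": finger opening in m.
Only numpy, scipy, OpenCV 4.12 (cv2) and the standard library are available. Lean on these libraries where they do the work, as an engineer would, in place of code of your own. Each camera call takes 0.05 s, during which the arm holds its last target.

## Working session

There is one attempt and no reset: what is moved stays moved. The work goes in short steps, Python scripts to look and compute and a tool call to move; the robot and the scene stay as the last step left them, time stands still between calls to the robot, and variables do not carry over. Pictures are saved under pics/ and viewed, and the job is handed in when it is done.

Besides the shell and the picture viewer there is one more tool, called as name(argument=value, ...), one argument or row to a line, values as JSON. apply_moves: Moves the arm, as the interface text tells. Its arguments: {"type":"object","properties":{"steps":{"type":"array"},"grip":{"type":"number"},"force":{"type":"number"}},"required":["steps"]}

```bash
ls; mkdir -p pics; python3 - <<'E'
from rig import env
import cv2,numpy as np
s=env.get_state();print({k:np.round(v,3).tolist() for k,v in s.items()})
for n in("top","side"):
    im,d=env.get_image(n);cv2.imwrite(f"pics/{n}0.png",im[:,:,::-1]);np.save(f"pics/{n}0.npy",d)
    c=env.calibration(n);print(n,{k:np.round(v,4).tolist() for k,v in c.items()})
E
```

```text
pics
{'clock': 0.0, 'qpos': [1.28, 0.412, -0.013, 1.597, 0.006, 1.134, -0.082], 'qd': [0.001, 0.0, 0.001, -0.001, -0.0, 0.002, 0.0], 'joint_efforts': [-0.0, -58.797, 0.642, -29.108, -0.054, 0.018, 0.0], 'position': [0.138, -0.609, 0.404], 'tool_rot': [[-0.975, -0.0, 0.221], [-0.221, 0.002, -0.975], [0.0, -1.0, -0.002]], 'contact_force': [0.283, 0.252, -0.887], 'moment': [0.031, -0.02, -0.003], 'gripper_width': 0.088}
top {'intrinsics': [[493.7497, 0.0, 278.444], [0.0, 493.7497, 214.4101], [0.0, 0.0, 1.0]], 'R': [[-0.0121, -0.9999, 0.0116], [-0.9979, 0.0113, -0.0639], [0.0638, -0.0124, -0.9979]], 't': [-0.0318, 0.5757, 0.8904]}
side {'intrinsics': [[506.7763, 0.0, 285.0499], [0.0, 506.7763, 209.3929], [0.0, 0.0, 1.0]], 'R': [[0.7048, -0.7092, -0.0187], [-0.4859, -0.4634, -0.7411], [0.5169, 0.5314, -0.6712]], 't': [-0.4236, 0.3328, 0.6386]}
```

View pics/top0.png

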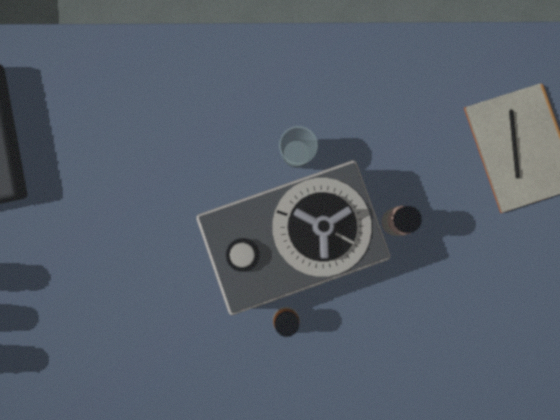

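View pics/side0.png

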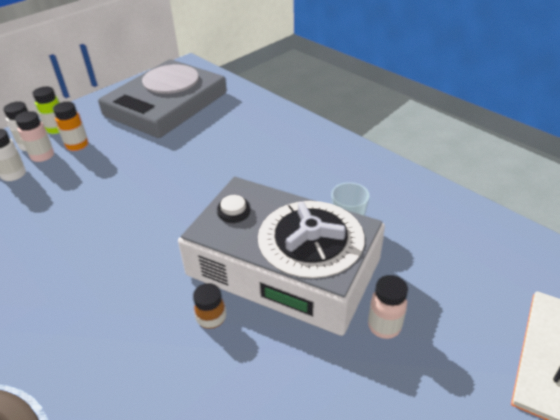

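The top view shows the dial hub at about (323,226), with the mark running to about (354,242). The target line is near (282,213) and the key near (242,255). The beaker is at (298,146), the tall jar at (405,220) and the short jar at (287,322).

```bash
cat > h.py <<'E'
import numpy as np,cv2
from rig import env
def ray(n,u,v,z):
    c=env.calibration(n);K,R,t=[np.array(c[k]) for k in("intrinsics","R","t")]
    d=R.T@np.linalg.inv(K)@np.array([u,v,1.]);o=-R.T@t
    return o+d*(z-o[2])/d[2]
def proj(n,X):
    c=env.calibration(n);K,R,t=[np.array(c[k]) for k in("intrinsics","R","t")]
    p=K@(R@np.array(X)+t);return p[:2]/p[2]
E
python3 - <<'E'
from h import *
im=cv2.imread("pics/top0.png")
print(ray("top",323,226,.132),ray("top",242,255,.115),ray("top",354,242,.112),ray("top",282,213,.104))
# rectified metric view at z=.112 : 0.25m square, 0.4mm/px about
c=ray("top",323,226,.132)[:2]
def rect(n,im,z,c,half=.15,N=600):
    # image x = -y world, image y = -x world
    w=[(c[0]+half,c[1]+half),(c[0]+half,c[1]-half),(c[0]-half,c[1]-half),(c[0]-half,c[1]+half)]
    src=np.float32([proj(n,(a,b,z)) for a,b in w]);dst=np.float32([(0,0),(N,0),(N,N),(0,N)])
    return cv2.warpPerspective(im,cv2.getPerspectiveTransform(src,dst),(N,N),flags=cv2.INTER_CUBIC)
cv2.imwrite("pics/r1.png",cv2.convertScaleAbs(rect("top",im,.108,c),alpha=1.6))
cv2.imwrite("pics/r2.png",rect("side",cv2.imread("pics/side0.png"),.108,c))
E
```

```text
[ 0.54855761 -0.10858901  0.132     ] [0.50332039 0.02311489 0.115     ] [ 0.52236524 -0.16132522  0.112     ] [ 0.57214737 -0.04338226  0.104     ]
```

View pics/r1.png

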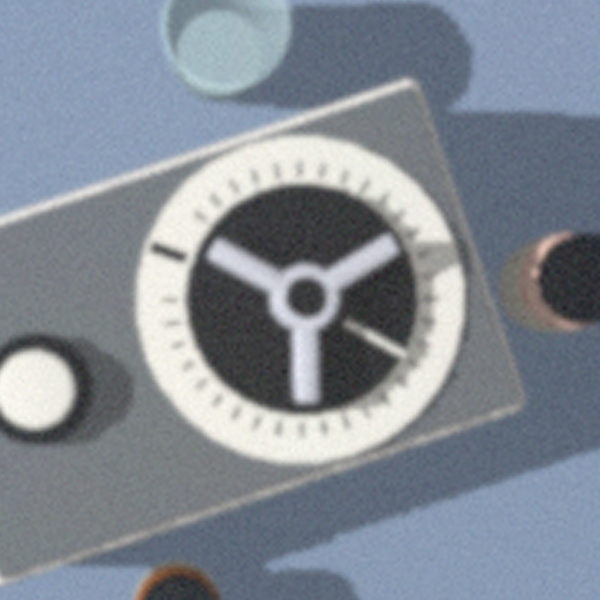

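View pics/r2.png

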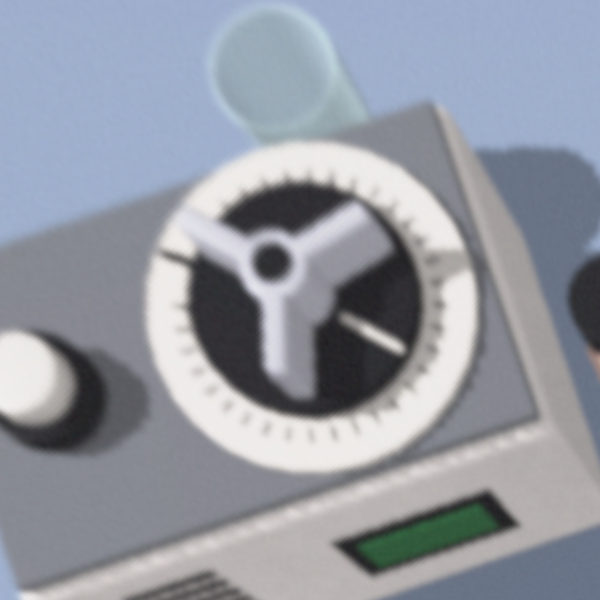

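```bash
cat >> h.py <<'E'
def wang(p,c): return np.degrees(np.arctan2(p[1]-c[1],p[0]-c[0]))
def polar(n,im,c,r,z,a):
    g=cv2.cvtColor(im,cv2.COLOR_BGR2GRAY)
    pts=np.float32([proj(n,(c[0]+r*np.cos(t),c[1]+r*np.sin(t),z)) for t in np.radians(a)])
    return cv2.remap(g,pts[None,:,0],pts[None,:,1],cv2.INTER_CUBIC)[0].astype(float)
def axis(n,im,guess):
    "ring outer circle (r 83mm, z .104): light/dark contour, world fit"
    a=np.arange(0,360,3);rs=np.arange(.072,.094,.0005);P=[]
    prof=np.array([polar(n,im,guess,r,.104,a) for r in rs])
    prof=cv2.GaussianBlur(prof,(3,5),0)
    dg=np.diff(prof,axis=0)
    for j,t in enumerate(np.radians(a)):
        k=np.argmin(dg[:,j])
        if dg[k,j]<-4: P.append((guess[0]+(rs[k]+.00025)*np.cos(t),guess[1]+(rs[k]+.00025)*np.sin(t)))
    P=np.array(P)
    for _ in range(4):
        s=np.linalg.lstsq(np.c_[P,np.ones(len(P))],(P**2).sum(1),rcond=None)[0];c=s[:2]/2;r=np.sqrt(s[2]+c@c)
        e=abs(np.hypot(*(P-c).T)-r);P=P[e<max(.0012,np.median(e)*2)]
    return c,r,len(P)
def mark(n,im,c,z,rr,bright,lo=-180,hi=180):
    "angle of line: averaged polar profile peak"
    a=np.arange(lo,hi,.25)
    p=np.mean([polar(n,im,c,r,z,a) for r in rr],axis=0)
    if not bright: p=255-p
    p=cv2.GaussianBlur(p[None],(9,1),0)[0]
    k=np.argmax(p);w=np.arange(max(0,k-16),min(len(a),k+17));q=np.clip(p[w]-(p[w].max()+p[w].min())/2,0,None)
    return (a[w]*q).sum()/q.sum(),p[k],np.median(p)
E
python3 - <<'E'
from h import *
for n in("top","side"):
    im=cv2.imread(f"pics/{n}0.png")
    c,r,k=axis(n,im,np.array([.5486,-.1086]));print(n,c,r,k)
    m=mark(n,im,c,.112,np.arange(.053,.0575,.0005),True);print("mark",m)
    print("tgt",mark(n,im,c,.104,np.arange(.061,.078,.001),False,40,100))
for z,u,v in((.095,405,220),(.08,298,146),(.06,287,322)):print(ray("top",u,v,z))
print("key",ray("top",242,255,.118))
E
```

```text
Traceback (most recent call last):
  File "h.py", line 18, in axis
    prof=np.array([polar(n,im,guess,r,.104,a) for r in rs])
                   ~~~~~^^^^^^^^^^^^^^^^^^^^^
  File "h.py", line 13, in polar
    pts=np.float32([proj(n,(c[0]+r*np.cos(t),c[1]+r*np.sin(t),z)) for t in np.radians(a)])
                    ~~~~^^^^^^^^^^^^^^^^^^^^^^^^^^^^^^^^^^^^^^^^^
  File "h.py", line 8, in proj
    c=env.calibration(n);K,R,t=[np.array(c[k]) for k in("intrinsics","R","t")]
ValueError: time passes only in moves, steps and waits
```

```bash
python3 - <<'E'
s=open('h.py').read().replace("c=env.calibration(n)","c=cal(n)").replace("from rig import env\n","from rig import env\nimport functools\n@functools.lru_cache(None)\ndef cal(n): return env.calibration(n)\n")
open('h.py','w').write(s)
E
cat > m.py <<'E'
from h import *
import sys
def run(tag):
  for n in("top","side"):
    im=cv2.imread(f"pics/{n}{tag}.png")
    c,r,k=axis(n,im,np.array([.5486,-.1086]));print(n,c,r,k)
    m=mark(n,im,c,.112,np.arange(.053,.0575,.0005),True);print("mark",m)
    t=mark(n,im,c,.104,np.arange(.061,.078,.001),False,40,100);print("tgt",t,"diff",m[0]-t[0])
E
python3 - <<'E'
from m import *
run("0")
for z,u,v in((.095,405,220),(.08,298,146),(.06,287,322)):print(ray("top",u,v,z))
print("key",ray("top",242,255,.118))
E
```

```text
top [ 0.54913616 -0.10885077] 0.08254849850428661 115
mark (np.float64(-118.43684143832515), np.float64(126.1125), np.float64(58.544531250000006))
tgt (np.float64(70.31809875565712), np.float64(189.33823529411762), np.float64(106.03469669117646)) diff -188.75494019398226
side [ 0.54804765 -0.11138548] 0.08339191120516243 120
mark (np.float64(56.38454652855157), np.float64(223.712890625), np.float64(94.1978515625))
tgt (np.float64(69.93583428306313), np.float64(153.91061580882354), np.float64(46.73586856617647)) diff -13.551287754511563
[ 0.55854808 -0.25127005  0.095     ]
[ 0.68976731 -0.07303508  0.08      ]
[ 0.38566752 -0.05054286  0.06      ]
key [0.50337222 0.02292863 0.118     ]
```

apply_moves(
  steps=[0.028,0.031,0,0,0,0,0.028,0.031,0,0,0,0,0.028,0.031,0,0,0,0,0.028,0.031,0,0,0,0,0.028,0.031,0,0,0,0,0.028,0.031,0,0,0,0,0.028,0.031,0,0,0,0,0.028,0.031,0,0,0,0],
  grip=0,
  force=10,
)

```text
clock: 0.9
position: [0.3628, -0.3601, 0.4045]
tool_rot: [[-0.975, -0.0, 0.221], [-0.221, 0.0, -0.975], [0.0, -1.0, -0.0]]
contact_force: [0.3, -0.7, -0.3]
gripper_width: 0.0272
```

```bash
python3 - <<'E'
import numpy as np
from h import *
for n in("top","side"):
    d=np.load(f"pics/{n}0.npy")
    for X in ((.5033,.0229,.118),(.5487,-.110,.132),(.52,-.015,.1)):
        u,v=proj(n,X);z=d[int(round(v)),int(round(u))]
        c=cal(n);K,R,t=[np.array(c[k]) for k in("intrinsics","R","t")]
        print(n,X,R.T@(z*np.linalg.inv(K)@np.array([round(u),round(v),1.])-t))
E
```

```text
top (0.5033, 0.0229, 0.118) [0.50345594 0.02262785 0.12284473]
top (0.5487, -0.11, 0.132) [ 0.5485475  -0.11022366  0.13178196]
top (0.52, -0.015, 0.1) [ 0.51922614 -0.01440116  0.09869244]
side (0.5033, 0.0229, 0.118) [0.50126057 0.01960591 0.12225575]
side (0.5487, -0.11, 0.132) [ 0.54882198 -0.10918626  0.13148937]
side (0.52, -0.015, 0.1) [ 0.52059537 -0.01527985  0.10047449]
```

apply_moves(
  steps=[0.03,0.034,0,0,0,0,0.03,0.034,0,0,0,0,0.03,0.034,0,0,0,0,0.03,0.034,0,0,0,0,0.03,0.034,0,0,0,0,0.03,0.034,0,0,0,0,0.03,0.034,0,0,0,0,0.016,0.016,0,0,0,0],
)

```text
clock: 1.7
position: [0.5898, -0.1034, 0.4042]
tool_rot: [[-0.974, 0.0, 0.225], [-0.225, 0.002, -0.974], [-0.001, -1.0, -0.002]]
contact_force: [-0.2, -0.4, -0.3]
gripper_width: 0.0005
```

```bash
python3 - <<'E'
from h import *
s=env.get_state();print(s["position"],s["gripper_width"],s["qpos"])
for n in("side","top"):
    im,d=env.get_image(n);cv2.imwrite(f"pics/{n}1.png",im[:,:,::-1])
E
```

```text
[ 0.58984888 -0.10337237  0.40421764] 0.0004569960224212141 [ 0.3430233   0.39078737 -0.33410742  1.6457423   0.13641058  1.12827873
 -1.36991513]
```

View pics/side1.png

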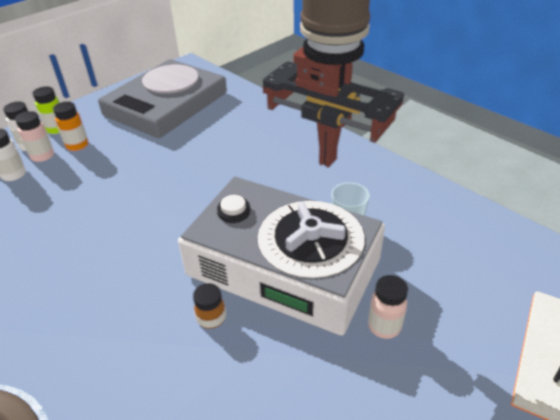

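View pics/top1.png

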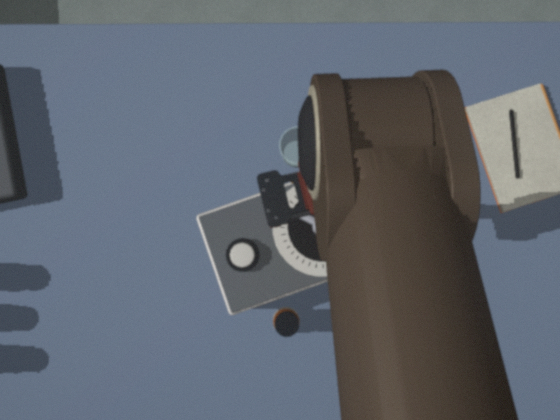

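apply_moves(
  steps=[0,-0.001,-0.02,0,0,0,0,-0.001,-0.02,0,0,0,0,-0.001,-0.02,0,0,0,0,0,-0.02,0,0,0,0,0,-0.015,0,0,0,0,0,-0.008,0,0,0,0,0,0,0,0,0,0,0,0,0,0,0],
)

```text
clock: 2.6
position: [0.5883, -0.1107, 0.3022]
tool_rot: [[-0.975, 0.001, 0.221], [-0.221, -0.0, -0.975], [-0.001, -1.0, 0.0]]
contact_force: [-0.4, -0.3, 0.3]
gripper_width: 0.0004
```

```bash
python3 - <<'E'
from h import *
im,d=env.get_image("side");cv2.imwrite(f"pics/side2.png",cv2.resize(im[140:340,180:440,::-1],None,fx=3,fy=3))
c=np.array([.5487,-.110]);p=env.get_state()["position"];print(p,wang(p,c),np.hypot(*(p[:2]-c)))
# arc waypoints CW r=.040
a=np.radians(np.arange(5,-200,-7));P=c+.040*np.c_[np.cos(a),np.sin(a)]
print(P[0]-p[:2]);print(np.round(np.diff(P,axis=0)*1000,1).tolist())
E
```

```text
[ 0.58839737 -0.11064046  0.30252273] -0.9243025484822238 0.03970253848913452
[0.00015042 0.00412669]
[[0.1, -4.9], [-0.5, -4.9], [-1.1, -4.8], [-1.6, -4.6], [-2.2, -4.4], [-2.7, -4.1], [-3.2, -3.7], [-3.6, -3.3], [-4.0, -2.8], [-4.3, -2.3], [-4.5, -1.8], [-4.7, -1.2], [-4.8, -0.6], [-4.9, -0.0], [-4.9, 0.6], [-4.7, 1.1], [-4.6, 1.7], [-4.3, 2.3], [-4.0, 2.8], [-3.7, 3.2], [-3.2, 3.7], [-2.8, 4.0], [-2.3, 4.3], [-1.7, 4.6], [-1.1, 4.7], [-0.6, 4.9], [0.0, 4.9], [0.6, 4.8], [1.2, 4.7]]
```

View pics/side2.png

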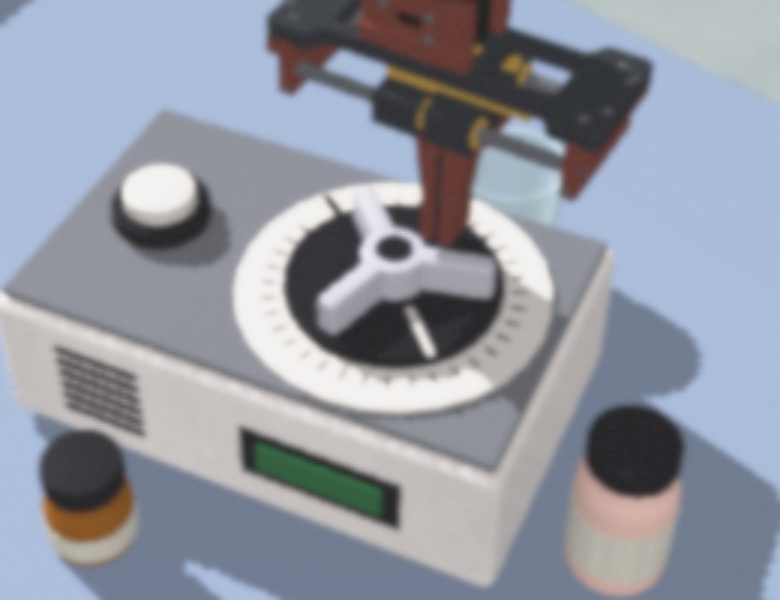

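The side view shows the finger in the gap behind the arm, clear of the hub at about (395,245). I'll start the arc.

apply_moves(
  steps=[-0.0005,-0.005,-0.001,0,0,0,-0.001,-0.005,-0.001,0,0,0,-0.0016,-0.0046,0,0,0,0,-0.0022,-0.0044,0,0,0,0,-0.0027,-0.0041,0,0,0,0,-0.0032,-0.0037,0,0,0,0,-0.0036,-0.0033,0,0,0,0,-0.004,-0.0028,0,0,0,0],
)

```text
clock: 3.45
position: [0.5696, -0.1432, 0.3]
tool_rot: [[-0.975, 0.002, 0.221], [-0.221, 0.001, -0.975], [-0.002, -1.0, -0.0]]
contact_force: [4.1, 5.0, -0.8]
gripper_width: 0.0007
```

```bash
python3 - <<'E'
from h import *
im,d=env.get_image("side");cv2.imwrite(f"pics/side3.png",cv2.resize(im[140:340,180:440,::-1],None,fx=3,fy=3))
c=np.array([.5487,-.110]);p=env.get_state()["position"];print(p,wang(p,c),np.hypot(*(p[:2]-c)))
E
```

```text
[ 0.56898023 -0.14392835  0.29991258] -59.13167008543813 0.03952746516679116
```

View pics/side3.png

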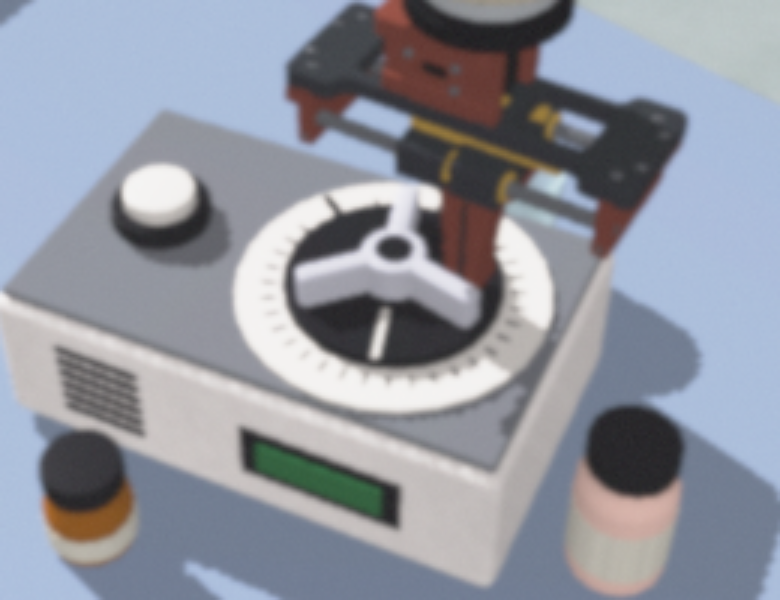

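The dial turns as planned: the mark has moved to about (380,335) in the crop. I'll continue.

apply_moves(
  steps=[-0.0043,-0.0023,0,0,0,0,-0.0045,-0.0018,0,0,0,0,-0.0047,-0.0012,0,0,0,0,-0.0048,-0.0006,0,0,0,0,-0.0049,0,0,0,0,0,-0.0049,0.0006,0,0,0,0,-0.0047,0.0011,0,0,0,0,-0.0046,0.0017,0,0,0,0],
)

```text
clock: 4.3
position: [0.5316, -0.1464, 0.2998]
tool_rot: [[-0.975, 0.0, 0.22], [-0.22, -0.001, -0.975], [-0.0, -1.0, 0.001]]
contact_force: [3.9, 0.0, 0.7]
gripper_width: 0.0005
```

```bash
python3 - <<'E'
from h import *
im,d=env.get_image("side");cv2.imwrite(f"pics/side4.png",cv2.resize(im[140:340,180:440,::-1],None,fx=3,fy=3))
c=np.array([.5487,-.110]);s=env.get_state();p=s["position"];print(p,wang(p,c),np.hypot(*(p[:2]-c)),s["contact_force"])
E
```

```text
[ 0.53078705 -0.14606116  0.29965123] -116.41534783279118 0.040265132438706316 [ 1.78542032 -0.73273707  1.4159538 ]
```

View pics/side4.png

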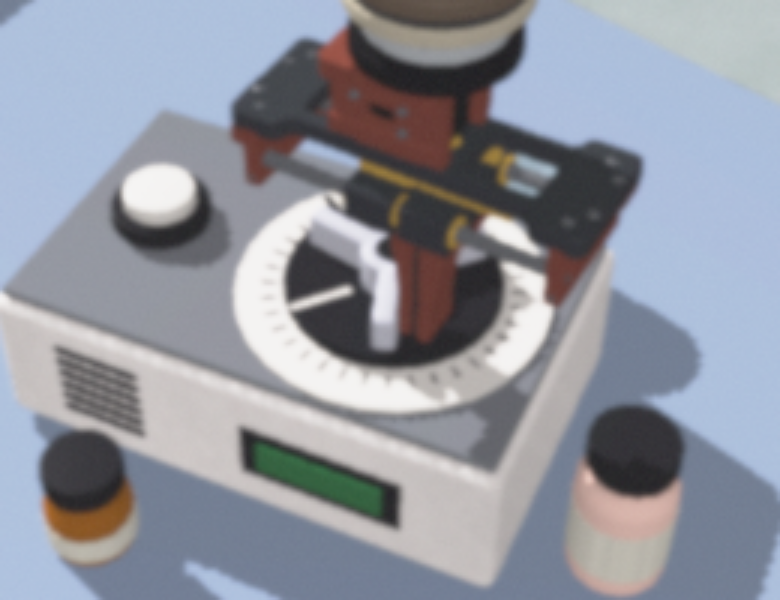

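```bash
python3 - <<'E'
from h import *
c=np.array([.548,-.1112])
for q in((290,308),(352,290)): print(wang(ray("side",180+q[0]/3,140+q[1]/3,.112),c))
E
```

```text
157.82495096826983
160.5847901896296
```

apply_moves(
  steps=[-0.0043,0.0023,0,0,0,0,-0.004,0.0028,0,0,0,0,-0.0037,0.0032,0,0,0,0,-0.0032,0.0037,0,0,0,0,-0.0028,0.004,0,0,0,0,-0.0023,0.0043,0,0,0,0,-0.0017,0.0046,0,0,0,0,-0.0011,0.0047,0,0,0,0],
)

```text
clock: 5.15
position: [0.5083, -0.117, 0.2995]
tool_rot: [[-0.975, -0.001, 0.22], [-0.22, -0.001, -0.975], [0.001, -1.0, 0.001]]
contact_force: [2.1, -5.9, -1.4]
gripper_width: 0.0005
```

```bash
python3 - <<'E'
from h import *
im,d=env.get_image("side");cv2.imwrite(f"pics/side5r.png",im[:,:,::-1]);cv2.imwrite(f"pics/side5.png",cv2.resize(im[140:340,180:440,::-1],None,fx=3,fy=3))
c=np.array([.5487,-.110]);s=env.get_state();p=s["position"];print(p,wang(p,c),np.hypot(*(p[:2]-c)),s["contact_force"])
im=im[:,:,::-1].copy();c=np.array([.548,-.1112])
print(mark("side",im,c,.112,np.arange(.053,.0575,.0005),True,60,130))
E
```

```text
[ 0.50806908 -0.11598784  0.29948457] -171.61657256074065 0.04106976679208804 [ 0.79915451 -3.0145451   0.34514058]
(np.float64(102.1434835592801), np.float64(228.56132812500002), np.float64(77.76953125))
```

View pics/side5.png

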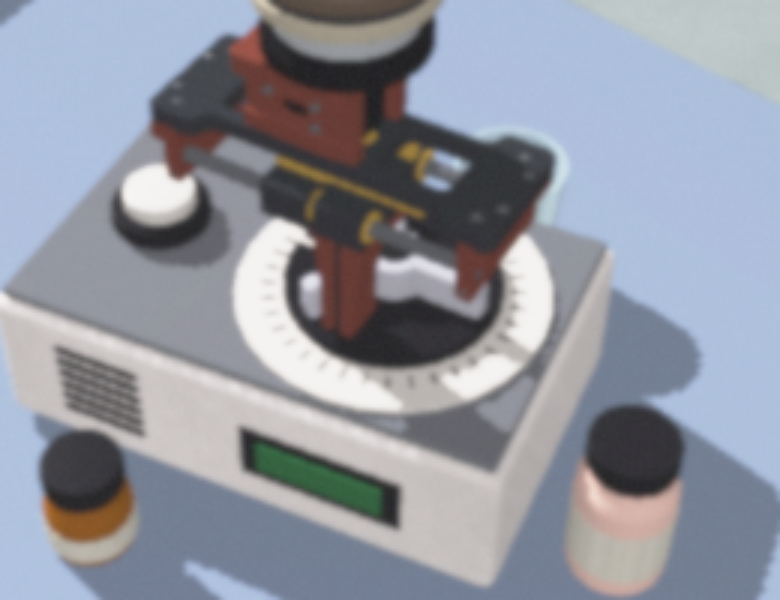

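apply_moves(
  steps=[-0.0006,0.0049,0,0,0,0,0,0.0049,0,0,0,0,0.0006,0.0048,0,0,0,0,0,0,0,0,0,0,0,0,0,0,0,0,-0.001,-0.006,0,0,0,0,0,0,0.02,0,0,0,0,0,0.04,0,0,0],
)

```text
clock: 6.0
position: [0.5067, -0.1079, 0.3577]
tool_rot: [[-0.975, -0.006, 0.221], [-0.221, 0.002, -0.975], [0.006, -1.0, -0.003]]
contact_force: [1.2, -0.5, 0.2]
gripper_width: 0.0002
```

apply_moves(
  steps=[0,0,0.04,0,0,0,0,0.03,0.01,0,0,0,0,0.04,0,0,0,0,0,0.04,0,0,0,0,0,0.04,0,0,0,0,0,0.04,0,0,0,0,0,0.02,0,0,0,0,0,0,0,0,0,0],
)

```text
clock: 6.8
position: [0.5072, 0.1057, 0.4097]
tool_rot: [[-0.974, -0.0, 0.227], [-0.227, 0.002, -0.974], [-0.0, -1.0, -0.002]]
contact_force: [-0.3, 0.3, 0.7]
gripper_width: 0.0006
```

```bash
python3 - <<'E'
from h import *
print(env.get_state()["position"])
for n in("side","top"):
    im,d=env.get_image(n);cv2.imwrite(f"pics/{n}6.png",im[:,:,::-1])
E
```

```text
[0.50716203 0.10568318 0.40969898]
```

View pics/side6.png

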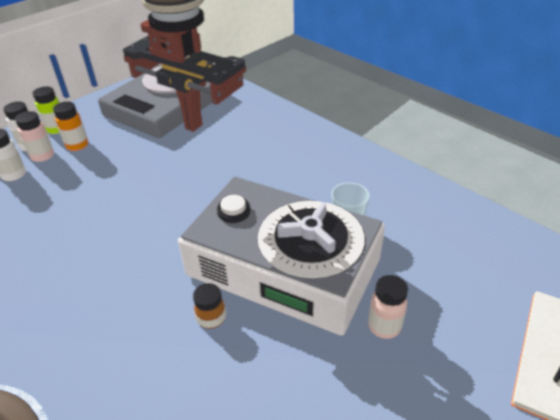

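View pics/top6.png

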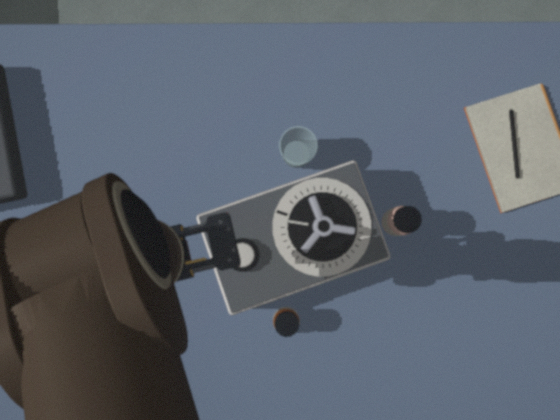

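Both views show the dial clear of the arm. The mark is near (297,223) in the top view, close to the target line at (282,213). Next I'll measure the gap.

```bash
cat > m.py <<'E'
from h import *
C={"top":np.array([.5491,-.1089]),"side":np.array([.5480,-.1114])}
def run(tag,lo=40,hi=130):
  for n in("top","side"):
    im=cv2.imread(f"pics/{n}{tag}.png")
    for z,rr,b in((.112,np.arange(.034,.0555,.0005),True),(.104,np.arange(.062,.077,.001),False)):
        print(n,"mark" if b else "tgt",np.round(mark(n,im,C[n],z,rr,b,lo if b else 40,hi if b else 100),2))
def view(tag):
    im=cv2.imread(f"pics/top{tag}.png");c=C["top"];N=600
    def rect(n,z,half=.09):
        c=C[n];im=cv2.imread(f"pics/{n}{tag}.png")
        w=[(c[0]+half,c[1]+half),(c[0]+half,c[1]-half),(c[0]-half,c[1]-half),(c[0]-half,c[1]+half)]
        src=np.float32([proj(n,(a,b,z)) for a,b in w]);dst=np.float32([(0,0),(400,0),(400,400),(0,400)])
        return cv2.warpPerspective(im,cv2.getPerspectiveTransform(src,dst),(400,400),flags=cv2.INTER_CUBIC)
    cv2.imwrite(f"pics/v{tag}.png",cv2.convertScaleAbs(np.hstack([rect("top",.108),rect("side",.108)]),alpha=1.2))
E
python3 -c "
from m import *
run('6',75,120);view('6')"
```

```text
top mark [ 80.3  146.26  45.03]
top tgt [ 70.32 179.54  82.76]
side mark [ 79.25 213.82 152.45]
side tgt [ 69.72 145.96  53.93]
```

View pics/v6.png

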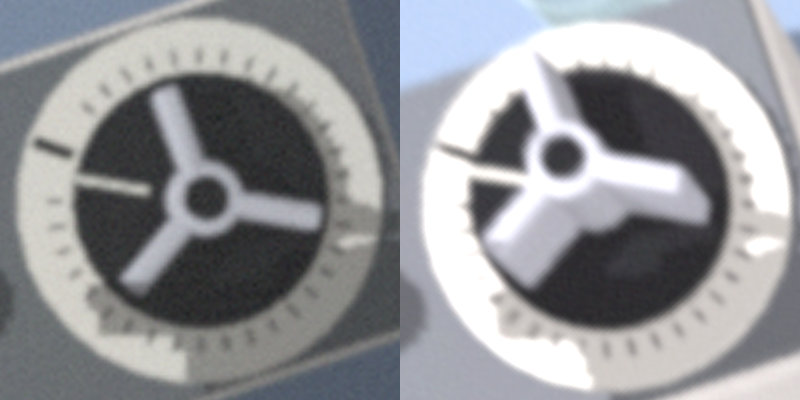

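apply_moves(
  steps=[0,-0.043,0,0,0,0,0,-0.043,0,0,0,0,0,-0.043,0,0,0,0,0,-0.043,0,0,0,0,0,-0.044,0,0,0,0,0,0,-0.02,0,0,0,0,0,-0.04,0,0,0,0,0,-0.02,0,0,0],
)

```text
clock: 7.7
position: [0.5062, -0.1163, 0.3272]
tool_rot: [[-0.976, -0.003, 0.217], [-0.217, -0.0, -0.976], [0.003, -1.0, -0.001]]
contact_force: [-0.4, 0.5, 0.5]
gripper_width: 0.0007
```

apply_moves(
  steps=[0,0,-0.02,0,0,0,0,0,-0.01,0,0,0,0,0,0,0,0,0,0,0.003,0,0,0,0,0,0.003,0,0,0,0,0,0,0,0,0,0,0,0,0,0,0,0,0,0,0,0,0,0],
)

```text
clock: 8.5
position: [0.5079, -0.1077, 0.3001]
tool_rot: [[-0.975, 0.001, 0.221], [-0.221, -0.0, -0.975], [-0.001, -1.0, 0.0]]
contact_force: [0.2, 0.3, 0.8]
gripper_width: 0.0004
```

apply_moves(
  steps=[0.0002,0.0025,0,0,0,0,0.0003,0.0025,0,0,0,0,0.0005,0.0025,0,0,0,0,0.0007,0.0025,0,0,0,0,0.001,0.0025,0,0,0,0,0,0,0,0,0,0,0,0,0,0,0,0,0,0,0,0,0,0],
)

```text
clock: 9.3
position: [0.5105, -0.0951, 0.2996]
tool_rot: [[-0.975, -0.0, 0.221], [-0.221, 0.0, -0.975], [0.0, -1.0, -0.0]]
contact_force: [-0.1, -1.9, 0.4]
gripper_width: 0.0006
```

```bash
python3 - <<'E'
from h import *
s=env.get_state();print(s["position"],s["contact_force"])
E
```

```text
[ 0.51046906 -0.09511087  0.29960746] [-0.0544576  -1.91300497  0.43627459]
```

Next I'll back off, lift, and move aside to check.

apply_moves(
  steps=[-0.001,-0.006,0,0,0,0,0,0,0.02,0,0,0,0,0,0.04,0,0,0,0,0,0.04,0,0,0,0,0.03,0.01,0,0,0,0,0.045,0,0,0,0,0,0.045,0,0,0,0,0,0.045,0,0,0,0],
)

```text
clock: 10.1
position: [0.5091, 0.0654, 0.4101]
tool_rot: [[-0.975, 0.001, 0.221], [-0.221, 0.001, -0.975], [-0.001, -1.0, -0.0]]
contact_force: [0.5, -0.9, -0.3]
gripper_width: 0.0003
```

apply_moves(
  steps=[0,0.04,0,0,0,0,0,0,0,0,0,0,0,0,0,0,0,0,0,0,0,0,0,0,0,0,0,0,0,0,0,0,0,0,0,0,0,0,0,0,0,0,0,0,0,0,0,0],
)

```text
clock: 10.9
position: [0.5095, 0.1033, 0.4097]
tool_rot: [[-0.975, 0.0, 0.22], [-0.22, -0.0, -0.975], [-0.0, -1.0, 0.0]]
contact_force: [0.2, 0.2, 0.5]
gripper_width: 0.0005
```

```bash
python3 - <<'E'
from m import *
print(env.get_state()["position"])
for n in("side","top"):
    im,d=env.get_image(n);cv2.imwrite(f"pics/{n}7.png",im[:,:,::-1])
run('7',50,95);view('7')
im=cv2.imread("pics/top0.png")
# key: white blob centroid
g=cv2.cvtColor(im,cv2.COLOR_BGR2GRAY)[235:275,222:262];_,b=cv2.threshold(g,0,255,cv2.THRESH_OTSU)
for thr in(110,130):
    M=cv2.moments((g>thr).astype(np.uint8),True);u,v=M["m10"]/M["m00"]+222,M["m01"]/M["m00"]+235
    print(u,v,M["m00"],ray("top",u,v,.1225))
E
```

```text
[0.50954673 0.10331571 0.40969314]
top mark [ 70.94 146.36  45.77]
top tgt [ 70.32 179.03  82.44]
side mark [ 70.03 215.44  85.82]
side tgt [ 70.3  132.01  48.16]
241.37986270022884 254.51945080091534 437.0 [0.50423842 0.02364746 0.1225    ]
241.1974358974359 254.54102564102564 390.0 [0.50420719 0.02394303 0.1225    ]
```

View pics/v7.png

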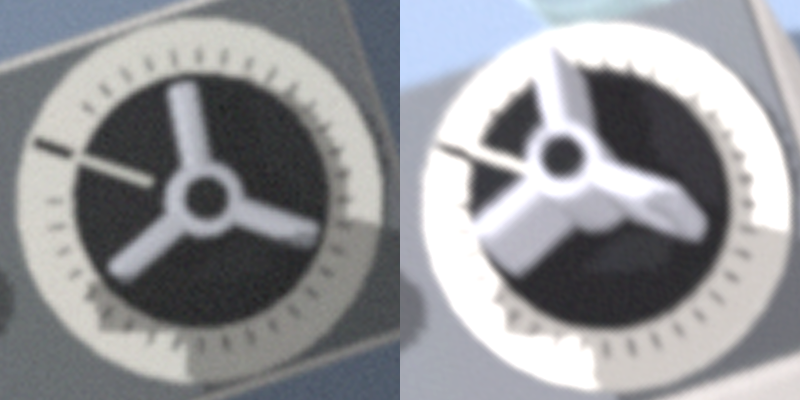

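In both views the mark lines up with the target line to within about 0.6°. Now the key: I'll move over it and go down in steps.

apply_moves(
  steps=[-0.003,-0.04,0,0,0,0,-0.0025,-0.04,0,0,0,0,0,0,-0.03,0,0,0,0,0,-0.04,0,0,0,0,0,-0.02,0,0,0,0,0,-0.008,0,0,0,0,0,0,0,0,0,0,0,0,0,0,0],
)

```text
clock: 11.8
position: [0.5045, 0.024, 0.3126]
tool_rot: [[-0.975, 0.001, 0.221], [-0.221, 0.0, -0.975], [-0.001, -1.0, 0.0]]
contact_force: [-0.1, -0.3, -0.0]
gripper_width: 0.0007
```

```bash
python3 - <<'E'
from m import *
s=env.get_state();print(s["position"],s["contact_force"])
im,d=env.get_image("side");cv2.imwrite("pics/side8.png",cv2.resize(im[140:340,180:440,::-1],None,fx=3,fy=3))
E
```

```text
[0.50451608 0.02398478 0.31260647] [-0.1488723  -0.28350376 -0.01197107]
```

View pics/side8.png

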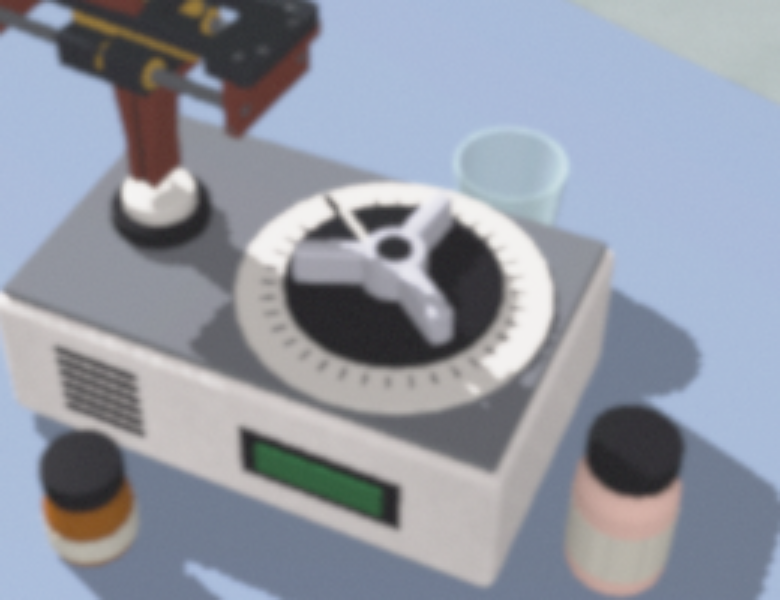

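The finger is above the key at about (155,185), and the mark and line still meet at about (340,205). I'll press.

apply_moves(
  steps=[0,0,-0.004,0,0,0,0,0,-0.004,0,0,0,0,0,-0.002,0,0,0,0,0,-0.002,0,0,0,0,0,-0.002,0,0,0,0,0,0,0,0,0,0,0,0,0,0,0,0,0,0,0,0,0],
)

```text
clock: 12.65
position: [0.5043, 0.0238, 0.2983]
tool_rot: [[-0.975, 0.001, 0.221], [-0.221, -0.0, -0.975], [-0.001, -1.0, 0.0]]
contact_force: [-1.2, -0.9, 7.6]
gripper_width: 0.0008
```

apply_moves(
  steps=[0,0,-0.002,0,0,0,0,0,-0.001,0,0,0,0,0,0,0,0,0,0,0,0,0,0,0,0,0,0,0,0,0,0,0,0,0,0,0,0,0,0,0,0,0,0,0,0,0,0,0],
)

```text
clock: 13.45
position: [0.5043, 0.024, 0.2978]
tool_rot: [[-0.975, 0.002, 0.221], [-0.221, -0.001, -0.975], [-0.002, -1.0, 0.002]]
contact_force: [-9.8, -2.0, 35.0]
gripper_width: 0.0002
```

The key is against its hard stop: 3 mm more command gave 35 N and only 0.5 mm of motion. Releasing now.

apply_moves(
  steps=[0,0,0.005,0,0,0,0,0,0.01,0,0,0,0,0,0.02,0,0,0,0,0,0.04,0,0,0,0,0.04,0.03,0,0,0,0,0.04,0,0,0,0,0,0,0,0,0,0,0,0,0,0,0,0],
)

```text
clock: 14.25
position: [0.5036, 0.1044, 0.3994]
tool_rot: [[-0.975, -0.001, 0.223], [-0.223, -0.0, -0.975], [0.001, -1.0, 0.0]]
contact_force: [-0.3, -1.2, -0.4]
gripper_width: 0.0009
```

```bash
python3 - <<'E'
from m import *
s=env.get_state();print(s["position"],s["contact_force"])
D={}
for n in("side","top"):
    im,D[n]=env.get_image(n);cv2.imwrite(f"pics/{n}9.png",im[:,:,::-1])
run('9',50,95)
for n in D:
    u,v=np.round(proj(n,(.504,.0235,.1225))).astype(int);d0=np.load(f"pics/{n}0.npy")
    print(n,"key depth before/after",np.median(d0[v-2:v+3,u-2:u+3]),np.median(D[n][v-2:v+3,u-2:u+3]))
cv2.imwrite("pics/both9.png",np.hstack([cv2.imread("pics/side9.png")[120:350,150:450],cv2.imread("pics/top9.png")[120:350,180:450]]))
E
```

```text
[0.50355994 0.10439988 0.39937029] [-0.31846256 -1.24660381 -0.44854826]
top mark [ 70.95 146.16  45.25]
top tgt [ 70.31 181.05  83.39]
side mark [ 70.04 216.6   85.94]
side tgt [ 70.3  130.4   47.58]
side key depth before/after 0.83001447 0.8315122
top key depth before/after 0.801161 0.8011709
```

View pics/both9.png

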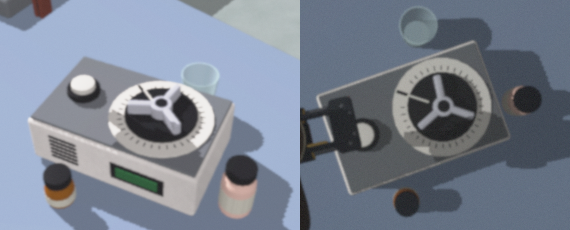

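The mark is still on the line, the key is back up, the jars and beaker look untouched, and the arm is clear. Handing in.

```bash
python3 -c "
from rig import env
print(env.sign_off())"
```

```text
the job is handed in; nothing more can be done
None
```

The dial is lined up and the start key was pressed and released. I handed the job in at about 14.4 s; sign-off reports no verdict.

**Dial:** I pushed one arm about 171° clockwise with the closed fingertips. That took one long arc and a 10° correction, with readings of at most about 6.5 N while pushing. In the last check the mark was +0.6° from the target line in the top view and −0.3° in the side view. The two views disagree slightly in sign, but both put the mark's end within about 0.7 mm of the line (limit 4 mm).

**Key:** I only pressed it once the mark was lined up. The finger met a hard stop, at 35 N, so I take it as fully down, though its travel can't be read directly. After release, the top-view depth at the key matched its value from before (0.801 m). The side-view depth differed by 1.5 mm, which I put down to noise at the edge of the key.

**Rest of the scene:** The target line measured about the same at the start and end (70.3° from above, 69.9° to 70.3° from the side). The jars and beaker look unmoved in the final pictures, though I did not measure their positions again. The arm was clear of everything when I handed in.

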